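# Start a titration run by pressing three keys in order

### The job

Start the titration: with the fingertips, lightly press down the white key on the stirrer, then the blue key on the console, then the green key on the console, each clearly down so that it stays down. Do not push the yellow or red key, do not press the keys hard, and leave the flask and everything else on the bench standing where it is; nothing is to be picked up.

Things in the scene. Friction and masses are not known exactly. Their poses are not given: they have to be found in the camera images.
- console: Titrator console fixed to the bench: grey case with white flat top, 160 mm (x) by 290 mm (y), top 60 mm above the bench, dark display on its far half. Origin: centre of its underside; x points away from its front edge, y along its length, z up. It carries a row of four round keys 66 mm apart along its y, 30 mm in front of its middle (x = -30 mm); which colour sits in which place differs from run to run.
- stirrer: Magnetic stirrer fixed to the bench, blue case 250 mm (x) by 160 mm (y). Origin: centre of its underside, z up; its x points from the low front control panel (top 50 mm above the bench) to the raised grey part (75 mm) with a round white plate 132 mm across (top 81 mm) centred 45 mm behind the origin. The white key is on the low front panel, 85 mm in front of the origin (x = -85 mm, y = 0).
- flask: Empty clear conical flask standing loose on the stirrer's plate, 82 mm across the foot, 131 mm high. Origin: centre of its underside.
- white_key: The whole white key (it switches the stirrer on; on the stirrer's front panel): a fixed black collar 43 mm across and 5 mm high with the white cap in it. Origin: centre of the collar's underside, on the panel, 50 mm above the bench; z up.
- white_cap (a joint): How far the white cap is pushed down, in m, not counting the give of its rubber top: 0 = up, 0.012 = at its end stop. Down counts from 0.006. The cap slides straight down, yields to about 4 N all the way and stays where it is left (it does not spring back). Pressing to 7 to 10 N puts it at its stop; more than 20 N is too hard.
- white_top (a point): Centre of the flat round top of the white cap, 35 mm across; it goes down with the cap. Up, it lies 30 mm above the panel (80 mm above the bench). The top is soft rubber that gives 1.5 N per mm, up to 12 mm: it sinks about 3 mm under the finger before the cap starts to slide, and springs up again when the finger leaves.
- blue_key: The whole blue key (it zeroes the burette; on the console): a fixed black collar 43 mm across and 5 mm high with the blue cap in it. Origin: centre of the collar's underside, on the panel, 60 mm above the bench; z up.
- blue_cap (a joint): How far the blue cap is pushed down, in m, not counting the give of its rubber top: 0 = up, 0.012 = at its end stop. Down counts from 0.006. The cap slides straight down, yields to about 4 N all the way and stays where it is left (it does not spring back). Pressing to 7 to 10 N puts it at its stop; more than 20 N is too hard.
- blue_top (a point): Centre of the flat round top of the blue cap, 35 mm across; it goes down with the cap. Up, it lies 30 mm above the panel (90 mm above the bench). The top is soft rubber that gives 1.5 N per mm, up to 12 mm: it sinks about 3 mm under the finger before the cap starts to slide, and springs up again when the finger leaves.
- green_key: The whole green key (it starts the run; on the console): a fixed black collar 43 mm across and 5 mm high with the green cap in it. Origin: centre of the collar's underside, on the panel, 60 mm above the bench; z up.
- green_cap (a joint): How far the green cap is pushed down, in m, not counting the give of its rubber top: 0 = up, 0.012 = at its end stop. Down counts from 0.006. The cap slides straight down, yields to about 4 N all the way and stays where it is left (it does not spring back). Pressing to 7 to 10 N puts it at its stop; more than 20 N is too hard.
- green_top (a point): Centre of the flat round top of the green cap, 35 mm across; it goes down with the cap. Up, it lies 30 mm above the panel (90 mm above the bench). The top is soft rubber that gives 1.5 N per mm, up to 12 mm: it sinks about 3 mm under the finger before the cap starts to slide, and springs up again when the finger leaves.
- yellow_key: The whole yellow key (it rinses the burette, which is not wanted now; on the console): a fixed black collar 43 mm across and 5 mm high with the yellow cap in it. Origin: centre of the collar's underside, on the panel, 60 mm above the bench; z up.
- yellow_cap (a joint): How far the yellow cap is pushed down, in m, not counting the give of its rubber top: 0 = up, 0.012 = at its end stop. Down counts from 0.006. The cap slides straight down, yields to about 4 N all the way and stays where it is left (it does not spring back). Pressing to 7 to 10 N puts it at its stop; more than 20 N is too hard.
- yellow_top (a point): Centre of the flat round top of the yellow cap, 35 mm across; it goes down with the cap. Up, it lies 30 mm above the panel (90 mm above the bench). The top is soft rubber that gives 1.5 N per mm, up to 12 mm: it sinks about 3 mm under the finger before the cap starts to slide, and springs up again when the finger leaves.
- red_key: The whole red key (it stops the run, which is not wanted now; on the console): a fixed black collar 43 mm across and 5 mm high with the red cap in it. Origin: centre of the collar's underside, on the panel, 60 mm above the bench; z up.
- red_cap (a joint): How far the red cap is pushed down, in m, not counting the give of its rubber top: 0 = up, 0.012 = at its end stop. Down counts from 0.006. The cap slides straight down, yields to about 4 N all the way and stays where it is left (it does not spring back). Pressing to 7 to 10 N puts it at its stop; more than 20 N is too hard.
- red_top (a point): Centre of the flat round top of the red cap, 35 mm across; it goes down with the cap. Up, it lies 30 mm above the panel (90 mm above the bench). The top is soft rubber that gives 1.5 N per mm, up to 12 mm: it sinks about 3 mm under the finger before the cap starts to slide, and springs up again when the finger leaves.
- amber_bottle: Amber glass bottle, black cap, 72 mm across, 180 mm high, loose. Origin: centre of its underside.
- wash_bottle: White plastic bottle, blue cap, 66 mm across, 160 mm high, loose. Origin: centre of its underside.
- beaker: Clear beaker, 60 mm across, 65 mm high, loose. Origin: centre of its underside.
- jar: Small amber jar with white cap, 44 mm across, 60 mm high, loose. Origin: centre of its underside.
- scoop: Steel lab scoop 170 mm long lying flat on the bench, loose. Origin: near its middle, at its underside; its bowl points along its x.
Not all that is in view belongs to the job. What is shaped like the flask but purple or turquoise is not meant. Leave any turquoise look-alike of the wash_bottle alone.

How it is judged:
By the outcome, as a careful person would: the job done as asked, in the order asked, and still so for the second after the job is handed in, with the robot touching nothing.
It also fails if it takes over 61 s, if anything falls off the work surface, if the arm or the gripper's body presses on something with over 40 N, if the wrist force passes 120 N, or if a joint passes its speed limit or range.

### The arm

A 7-joint arm with a two-finger parallel gripper is mounted at the origin on the work surface. World frame = base frame: x ahead of the robot, y to its left, z up, the work surface at z = 0. Lengths are in m, angles in rad, forces in N, time in s.
With the tool pointing down it reaches from about 0.425 to 0.925 m from the base axis. Payload 6.8 kg.
Tool frame: the origin (TCP) lies on the front face of the gripper's body, between the roots of the fingers; the fingertips stand 73 mm ahead of it and the grasp point (between the pads) lies 54 mm ahead of it; z points along the fingers, y is the line along which they close (so a half turn about z gives the same grasp; the last joint's range is limited). The gripper opens to 85 mm and grips with 20 to 120 N. Pads are 22 mm wide; open, the fingers measure 114 mm over their backs; the gripper's body (76 mm by 85 mm) begins 54 mm behind the grasp point. The pads swing forward as they close: fully open they stand 13 mm farther back than shut.
Start: joints at [-1.286, 0.477, 0.022, 1.555, -0.011, 1.109, -0.083], TCP at [0.258, 0.624, 0.304] pointing down, gripper open.
Joint ranges: [-2.96, 2.96], [-0.34, 2.1], [-1.41, 1.46], [0.24, 2.44], [-1.37, 4.51], [0.17, 1.92], [-2.96, 2.96]. Speed limits (rad/s): [2.39, 2.39, 3.14, 3.14, 3.14, 3.14, 3.14].

### API

Orientations are given as a unit quaternion [w, x, y, z].
In Python, from station import bot, optics gives the robot as it stands.
- The arm moves only by the tool drive_tool, never from a script. Its argument "deltas" is a list of rows, each an object with "gripper": the closure in counts, from 0 (fully open) to 255 (shut); "offset": the shift along the tool's x, y, z in units of 1000 mm (1.0 is 1000 mm), a list of three; "angular": the turn, a rotation vector about the tool's x, y, z in units of 45 degrees (1.0 is 45 degrees), a list of three. In form: [{"gripper": gripper, "offset": [dx, dy, dz], "angular": [rx, ry, rz]}, ...]. A call has 1 to 5 rows; each row is the pose to reach, as a shift and turn from the pose commanded when the call began, along the tool's axes at that moment; what a row does not reach only later rows make up. A row lasts 1/10 s, in which the tool goes at most 50 mm and 8.59 degrees, less where a joint would pass 70% of its speed; a pose out of reach is approached as far as the arm can. A call with a number of a shift or a turn outside -1 to 1 is refused whole. A call with a gripper value outside its range is refused whole. The fingers move at their own pace and stop on an object; "grip_force" is the grip in N (left out, the last holds). Time passes only in rows, so rows that repeat a pose let the fingers close. It gives the time, the measured TCP pose, the force, the opening and the grip force at its end, in the units of the state.
- bot.get_obs(): the state, without advancing time (a new reading comes with each control period).
- optics.read_camera(name): name is "scene" or "top" or "wrist"; returns the picture (400x640x3 uint8, blue, green, red); there is no depth.
- optics.camera_model(name): a dict with "fx", "fy", "cx", "cy" (pixels), "cam_to_world" (4x4, takes a point from camera to world coordinates). Camera axes: x right, y up, looking along -z (the intrinsics and any distortion apply to the point x, -y, -z); pixel columns grow to the right and rows downward; lengths in m; the calibration is good to about 2 mm. A picture is of the moment at which its call begins: read the wrist's pose just before it. camera_model takes no time and is no camera call; for the wrist camera it gives the pose at the moment of the call.
- bot.hand_in(): hands the job in; it is judged then, once.
The state is a dict: "t": time; "q": joint angles; "joint_vel": joint speeds; "joint_torque": joint torques, N m; "eef_pos": TCP position; "tool_rot": TCP orientation; "contact_force": force on the tool from outside, world axes, zero at the start; "torque": the same for the moment, N m; "gripper_width": opening from 0.0 (shut) to 1.0 (fully open); "grasp_force": force on a finger pad.
Only numpy, scipy, OpenCV 4.12 (cv2) and the standard library are available. Lean on these libraries where they do the work, as an engineer would, in place of code of your own. Each camera call takes 0.05 s, during which the arm holds its last target. There are 200 camera calls.

## Working session

There is one attempt and no reset: what is moved stays moved. The work goes in short steps, Python scripts to look and compute and a tool call to move; the robot and the scene stay as the last step left them, time stands still between calls to the robot, and variables do not carry over. Pictures are saved under pics/ and viewed, at most 10 in all, crops included, and the job is handed in when it is done.

Besides the shell and the picture viewer there is one more tool, called after "Request:" as a command line: name --argument value ..., lists and objects as JSON in quotes. drive_tool: Moves the arm, as the interface text tells. Its arguments: {"type":"object","properties":{"deltas":{"type":"array"},"grip_force":{"type":"number"}},"required":["deltas"]}

```bash
mkdir -p pics
python3 - <<'E'
from station import bot, optics
import cv2,numpy as np
o=bot.get_obs(); print({k:np.round(v,3) for k,v in o.items()})
for n in("scene","top"):
    cv2.imwrite(f"pics/{n}0.png",optics.read_camera(n)); m=optics.camera_model(n); print(n,m)
E
```

```text
{'t': np.float64(0.0), 'q': array([-1.286,  0.478,  0.022,  1.556, -0.012,  1.109, -0.083]), 'joint_vel': array([-0.001,  0.001, -0.001,  0.001,  0.   ,  0.001, -0.   ]), 'joint_torque': array([ 1.0000e-03, -5.9646e+01,  1.6080e+00, -2.8119e+01,  1.2000e-02,
        9.0000e-03,  0.0000e+00]), 'eef_pos': array([0.258, 0.623, 0.303]), 'tool_rot': array([-0.   ,  0.195,  0.981, -0.001]), 'contact_force': array([-0.937, -0.338,  0.29 ]), 'torque': array([ 0.029, -0.029,  0.079]), 'grasp_force': np.float64(0.0), 'gripper_width': np.float64(1.007)}
scene {'fx': 395.15312080319035, 'fy': 395.15312080319035, 'cx': 317.7387989999775, 'cy': 196.6666279070375, 'cam_to_world': array([[-0.82537245, -0.35566829,  0.43847508,  1.08160119],
       [ 0.56429314, -0.54480284,  0.62029276,  0.75240314],
       [ 0.018264  ,  0.75940104,  0.65036643,  0.86317431],
       [ 0.        ,  0.        ,  0.        ,  1.        ]])}
top {'fx': 380.5360814821066, 'fy': 380.5360814821066, 'cx': 321.8618618213592, 'cy': 204.47858405749804, 'cam_to_world': array([[-0.01124751,  0.98602881, -0.16619469,  0.38518775],
       [-0.9999304 , -0.01049871,  0.00538341,  0.00741297],
       [ 0.00356336,  0.16624368,  0.98607826,  1.22879631],
       [ 0.        ,  0.        ,  0.        ,  1.        ]])}
```

View pics/top0.png

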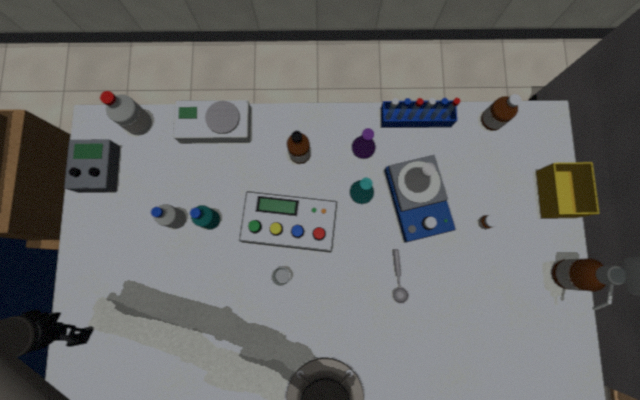

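View pics/scene0.png

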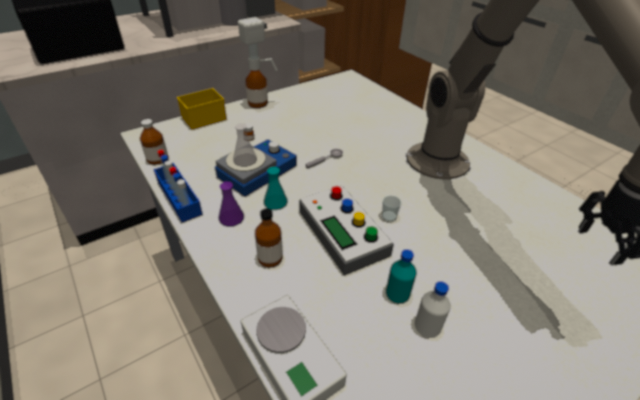

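The top view shows the keys on the console: green (255,226), yellow (276,229), blue (298,231) and red (319,233). The white key is on the stirrer at (430,223), with the flask on the plate behind it at about (418,183). The scene view shows the same key order: red (336,192), blue (348,205), yellow (359,218), green (372,234). The white key is at about (273,148).

```bash
cat > h.py <<'E'
import cv2,numpy as np
from station import bot,optics
from scipy.spatial.transform import Rotation as R
def ray(m,u,v):
    T=m["cam_to_world"]; d=T[:3,:3]@np.array([(u-m["cx"])/m["fx"],-(v-m["cy"])/m["fy"],-1]); return T[:3,3],d
def onplane(m,u,v,z):
    c,d=ray(m,u,v); return c+d*(z-c[2])/d[2]
def cross(a,b):
    (c,d),(e,f)=a,b; s=np.linalg.lstsq(np.c_[d,-f],e-c,rcond=None)[0]
    p,q=c+s[0]*d,e+s[1]*f; return (p+q)/2,np.linalg.norm(p-q)
HUE={"red":(172,8),"yellow":(18,34),"green":(45,80),"blue":(100,125),"white":None}
def blob(img,col,u,v,r=13):
    h=cv2.cvtColor(img,cv2.COLOR_BGR2HSV); H,S,V=[h[...,i].astype(int) for i in range(3)]
    if col=="white": k=(S<70)&(V>110)
    else:
        a,b=HUE[col]; k=(S>110)&(V>60)&(((H>=a)&(H<=b)) if a<b else ((H>=a)|(H<=b)))
    w=np.zeros(k.shape,bool); w[v-r:v+r+1,u-r:u+r+1]=1
    n,l,s,c=cv2.connectedComponentsWithStats((k&w).astype(np.uint8))
    i=1+np.argmax(s[1:,4]); return c[i],s[i]
E
python3 - <<'E'
from h import *
g={"top":dict(green=(255,226),yellow=(276,229),blue=(298,231),red=(319,233),white=(430,223)),
"scene":dict(green=(372,234),yellow=(359,218),blue=(348,205),red=(336,192),white=(273,148))}
I={n:cv2.imread(f"pics/{n}0.png") for n in g}; M={n:optics.camera_model(n) for n in g}
for k in g["top"]:
    z=.08 if k=="white" else .09; rs=[]
    for n in g:
        c,s=blob(I[n],k,*g[n][k],r=9); rs.append(ray(M[n],*c)); print(k,n,c.round(1),s,onplane(M[n],*c,z).round(4))
    p,e=cross(*rs); print("  cross",p.round(4),round(e,4))
E
```

```text
green top [254.  225.5] [249 221  11  11  89] [0.5152 0.2059 0.09  ]
green scene [371.4 231.2] [366 227  11   9  76] [0.5193 0.2156 0.09  ]
  cross [0.5148 0.2086 0.0818] 0.0037
yellow top [275.7 228.2] [270 223  12  12 105] [0.5063 0.1407 0.09  ]
yellow scene [358.5 218.4] [353 212  12  14 135] [0.517  0.1562 0.09  ]
  cross [0.5069 0.1435 0.0748] 0.0029
blue top [297.  230.6] [292 225  11  12 105] [0.4986 0.0767 0.09  ]
blue scene [346.8 204.3] [342 199  10  12  92] [0.5079 0.0904 0.09  ]
  cross [0.499  0.0783 0.0769] 0.0024
red top [318.6 233.1] [313 228  12  12 107] [0.4904 0.0119 0.09  ]
red scene [336.  191.8] [331 186  11  12 101] [0.5005 0.0267 0.09  ]
  cross [0.4908 0.0127 0.076 ] 0.0023
white top [430.8 221.9] [425 217  12  11 100] [ 0.5216 -0.3294  0.08  ]
white scene [274.9 142.4] [264 139  19   9 121] [ 0.5132 -0.3283  0.08  ]
  cross [ 0.5182 -0.3258  0.0842] 0.0071
```

Both views agree on the layout. The top view gives 65–66 mm key spacing, which matches the 66 mm given. I'll shut the fingers and head over the console for a close look.

Request:
drive_tool --deltas '[{"gripper": 255,"offset": [-0.03,-0.028,-0.002],"angular": [0,0,0]},{"gripper": 255,"offset": [-0.06,-0.056,-0.004],"angular": [0,0,0]},{"gripper": 255,"offset": [-0.09,-0.083,-0.006],"angular": [0,0,0]},{"gripper": 255,"offset": [-0.12,-0.11,-0.008],"angular": [0,0,0]},{"gripper": 255,"offset": [-0.15,-0.136,-0.01],"angular": [0,0,0]}]' --grip_force 40

```text
t: 0.6
eef_pos: [0.3453, 0.4387, 0.3136]
tool_rot: [-0.0, 0.195, 0.981, -0.0]
contact_force: [1.2, 0.1, 0.7]
gripper_width: 0.14
grasp_force: 0.0
```

Request:
drive_tool --deltas '[{"gripper": 255,"offset": [-0.03,-0.03,-0.002],"angular": [0,0,0]},{"gripper": 255,"offset": [-0.06,-0.06,-0.004],"angular": [0,0,0]},{"gripper": 255,"offset": [-0.09,-0.09,-0.006],"angular": [0,0,0]},{"gripper": 255,"offset": [-0.12,-0.12,-0.008],"angular": [0,0,0]},{"gripper": 255,"offset": [-0.15,-0.15,-0.01],"angular": [0,0,0]}]'

```text
t: 1.1
eef_pos: [0.4262, 0.2427, 0.3238]
tool_rot: [-0.0, 0.195, 0.981, -0.0]
contact_force: [1.5, -0.5, -0.7]
gripper_width: -0.001
grasp_force: 0.0
```

Request:
drive_tool --deltas '[{"gripper": 255,"offset": [-0.03,-0.03,-0.002],"angular": [0,0,0]},{"gripper": 255,"offset": [-0.06,-0.06,-0.004],"angular": [0,0,0]},{"gripper": 255,"offset": [-0.09,-0.09,-0.005],"angular": [0,0,0]},{"gripper": 255,"offset": [-0.1,-0.1,-0.005],"angular": [0,0,0]},{"gripper": 255,"offset": [-0.1,-0.1,-0.005],"angular": [0,0,0]}]'

```text
t: 1.6
eef_pos: [0.4807, 0.1111, 0.3288]
tool_rot: [0.0, 0.198, 0.98, -0.0]
contact_force: [-0.6, 0.5, -0.1]
gripper_width: -0.0
grasp_force: 0.0
```

Run:
```python
from h import *
m=optics.camera_model("wrist"); o=bot.get_obs()
cv2.imwrite("pics/w1.png",optics.read_camera("wrist")); np.save("w1.npy",m["cam_to_world"])
print(m,o["eef_pos"],o["contact_force"])
```

```text
{'fx': 315.0713463848794, 'fy': 315.0713463848794, 'cx': 320.20163154667375, 'cy': 200.7899223655992, 'cam_to_world': array([[ 0.38791558, -0.89050486, -0.23774481,  0.42015461],
       [ 0.92169315,  0.37428347,  0.10194915,  0.13688082],
       [-0.00180226, -0.25867543,  0.96596262,  0.39793037],
       [ 0.        ,  0.        ,  0.        ,  1.        ]])} [0.48068562 0.11110507 0.3287715 ] [-0.63159457  0.51228587 -0.11377209]
```

View pics/w1.png

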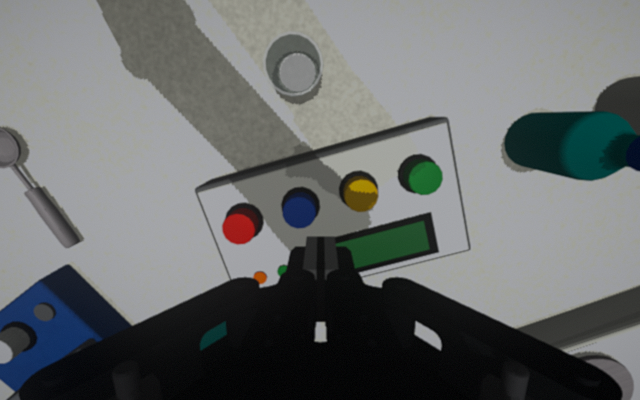

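The wrist view shows the console keys: red (239,228), blue (300,208), yellow (360,193, half lit) and green (426,177). The fingertips are at (320,245).

Run:
```python
from h import *
m=optics.camera_model("wrist"); I=cv2.imread("pics/w1.png")
for k,g in dict(red=(239,228),blue=(300,208),yellow=(360,193),green=(426,177)).items():
    c,s=blob(I,k,*g,r=24); print(k,c.round(1),s,onplane(m,*c,.09).round(4))
```

```text
red [238.6 227.9] [223 212  33  32 817] [0.4896 0.0175 0.09  ]
blue [298.7 211.9] [283 197  33  31 802] [0.4976 0.0819 0.09  ]
yellow [360.5 193.9] [344 177  34  35 923] [0.5042 0.1468 0.09  ]
green [424.8 177.5] [408 161  34  33 866] [0.5131 0.2116 0.09  ]
```

Request:
drive_tool --deltas '[{"gripper": 255,"offset": [-0.017,-0.038,0],"angular": [0,0,0]},{"gripper": 255,"offset": [-0.034,-0.076,0],"angular": [0,0,0]},{"gripper": 255,"offset": [-0.051,-0.114,0],"angular": [0,0,0]},{"gripper": 255,"offset": [-0.068,-0.152,0],"angular": [0,0,0]},{"gripper": 255,"offset": [-0.085,-0.19,0],"angular": [0,0,0]}]'

```text
t: 2.15
eef_pos: [0.4859, -0.0936, 0.3288]
tool_rot: [-0.0, 0.193, 0.981, 0.0]
contact_force: [1.0, -0.3, -1.0]
gripper_width: 0.001
grasp_force: 0.0
```

Request:
drive_tool --deltas '[{"gripper": 255,"offset": [-0.017,-0.038,0],"angular": [0,0,0]},{"gripper": 255,"offset": [-0.034,-0.076,0],"angular": [0,0,0]},{"gripper": 255,"offset": [-0.051,-0.114,0],"angular": [0,0,0]},{"gripper": 255,"offset": [-0.068,-0.152,0],"angular": [0,0,0]},{"gripper": 255,"offset": [-0.085,-0.19,0],"angular": [0,0,0]}]'

```text
t: 2.65
eef_pos: [0.4928, -0.3015, 0.3285]
tool_rot: [-0.0, 0.193, 0.981, 0.001]
contact_force: [0.7, 0.6, -0.0]
gripper_width: -0.0
grasp_force: 0.0
```

Run:
```python
from h import *
o=bot.get_obs(); m=optics.camera_model("wrist")
cv2.imwrite("pics/w2.png",optics.read_camera("wrist"))
print(m["cam_to_world"].round(3).tolist(),o["eef_pos"],o["tool_rot"].round(3),o["contact_force"],o["q"].round(2))
```

```text
[[0.38, -0.894, -0.239, 0.432], [0.925, 0.367, 0.098, -0.276], [0.0, -0.258, 0.966, 0.398], [0.0, 0.0, 0.0, 1.0]] [ 0.49282986 -0.30154639  0.3285    ] [-0.     0.193  0.981  0.001] [ 0.70215273  0.56004653 -0.01673203] [-0.01  0.32  0.57  1.8  -0.2   1.08  1.81]
```

View pics/w2.png

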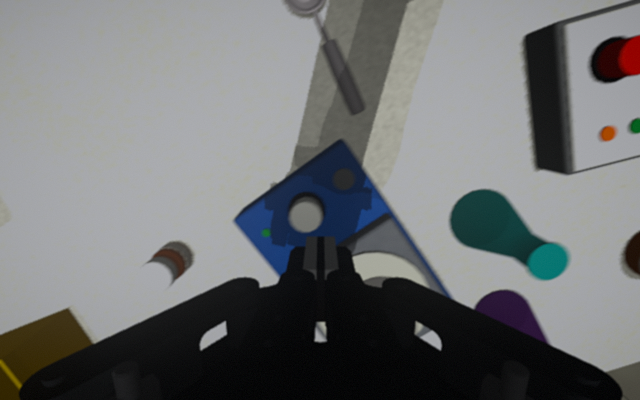

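The white key is at about (306,214), in front of the plate centred near (385,290). The flask is hidden behind the fingers.

Run:
```python
from h import *
m=optics.camera_model("wrist"); I=cv2.imread("pics/w2.png"); o=bot.get_obs()
c,s=blob(I,"white",306,214,r=24); p=onplane(m,*c,.08); print(c,s,p)
# plate centre from top view: light ring
mt=optics.camera_model("top"); print("plate ~",onplane(mt,419,183,.081))
q=R.from_quat(o["tool_rot"],scalar_first=True)
for n,t in dict(white=p,avg=(p*2+[.5216,-.3294,.08])/3).items():
    print(n,t,q.inv().apply([t[0]-o["eef_pos"][0],t[1]-o["eef_pos"][1],0]).round(4))
```

```text
[305.29268293 216.51869919] [292 203  28  28 615] [ 0.51886986 -0.33910722  0.08      ]
plate ~ [ 0.64276704 -0.29986038  0.081     ]
white [ 0.51886986 -0.33910722  0.08      ] [-0.0372 -0.017   0.0002]
avg [ 0.51977991 -0.33587148  0.08      ] [-0.0368 -0.0136  0.0001]
```

Request:
drive_tool --deltas '[{"gripper": 255,"offset": [-0.02,-0.008,0.02],"angular": [0,0,0]},{"gripper": 255,"offset": [-0.037,-0.015,0.05],"angular": [0,0,0]},{"gripper": 255,"offset": [-0.037,-0.015,0.09],"angular": [0,0,0]},{"gripper": 255,"offset": [-0.037,-0.015,0.13],"angular": [0,0,0]},{"gripper": 255,"offset": [-0.037,-0.015,0.145],"angular": [0,0,0]}]'

```text
t: 3.2
eef_pos: [0.5195, -0.3267, 0.1796]
tool_rot: [-0.003, 0.194, 0.981, 0.001]
contact_force: [-0.4, -0.3, 0.4]
gripper_width: -0.003
grasp_force: 0.0
```

Run:
```python
from h import *
o=bot.get_obs(); m=optics.camera_model("wrist")
I=optics.read_camera("wrist")
def proj(P):
    T=np.linalg.inv(m["cam_to_world"]); x=T[:3,:3]@P+T[:3,3]; return m["cx"]+m["fx"]*x[0]/-x[2], m["cy"]-m["fy"]*x[1]/-x[2]
q=R.from_quat(o["tool_rot"],scalar_first=True); tip=o["eef_pos"]+q.apply([0,0,.073]); below=np.r_[tip[:2],.08]
print(o["eef_pos"],tip,proj(tip),proj(below))
a=np.linspace(0,2*np.pi,40)
ring=[proj(below+.0175*np.array([np.cos(t),np.sin(t),0])) for t in a]
cv2.imwrite("pics/w3raw.png",I)
J=cv2.resize(I[120:360,160:480],None,fx=2,fy=2); cv2.polylines(J,[((np.array(ring)-[160,120])*2).astype(np.int32)],True,(0,0,255),1)
cv2.imwrite("pics/w3.png",J)
```

```text
[ 0.51952844 -0.32673787  0.17955315] [ 0.51910202 -0.32643225  0.10655503] (np.float64(320.0265848124205), np.float64(255.51527479405368)) (np.float64(320.02469849800445), np.float64(236.0052490790986))
```

View pics/w3.png

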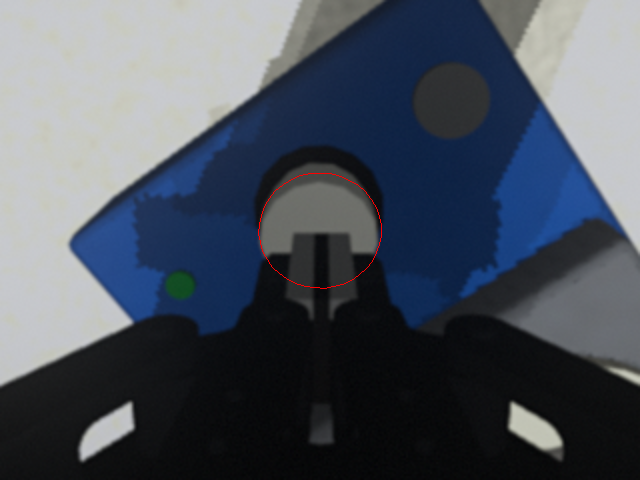

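The cap top fits the predicted disc to about 3 mm, and the remaining settling motion covers part of that. Going down slowly.

Request:
drive_tool --deltas '[{"gripper": 255,"offset": [0,0,0.006],"angular": [0,0,0]},{"gripper": 255,"offset": [0,0,0.012],"angular": [0,0,0]},{"gripper": 255,"offset": [0,0,0.018],"angular": [0,0,0]},{"gripper": 255,"offset": [0,0,0.022],"angular": [0,0,0]},{"gripper": 255,"offset": [0,0,0.022],"angular": [0,0,0]}]'

```text
t: 3.75
eef_pos: [0.5202, -0.3302, 0.1619]
tool_rot: [0.0, 0.195, 0.981, 0.0]
contact_force: [-0.1, 0.6, 0.3]
gripper_width: -0.002
grasp_force: 0.0
```

Request:
drive_tool --deltas '[{"gripper": 255,"offset": [0,0,0.006],"angular": [0,0,0]},{"gripper": 255,"offset": [0,0,0.01],"angular": [0,0,0]},{"gripper": 255,"offset": [0,0,0.014],"angular": [0,0,0]},{"gripper": 255,"offset": [0,0,0.018],"angular": [0,0,0]},{"gripper": 255,"offset": [0,0,0.02],"angular": [0,0,0]}]'

```text
t: 4.25
eef_pos: [0.5203, -0.3304, 0.1417]
tool_rot: [0.0, 0.195, 0.981, -0.0]
contact_force: [-0.5, 0.3, 3.3]
gripper_width: 0.003
grasp_force: 2.0
```

Request:
drive_tool --deltas '[{"gripper": 255,"offset": [0,0,0.001],"angular": [0,0,0]},{"gripper": 255,"offset": [0,0,0.002],"angular": [0,0,0]},{"gripper": 255,"offset": [0,0,0.003],"angular": [0,0,0]},{"gripper": 255,"offset": [0,0,0.004],"angular": [0,0,0]},{"gripper": 255,"offset": [0,0,0.004],"angular": [0,0,0]}]'

```text
t: 4.75
eef_pos: [0.5203, -0.3304, 0.1379]
tool_rot: [0.0, 0.195, 0.981, -0.0]
contact_force: [-0.1, -0.4, 4.2]
gripper_width: 0.001
grasp_force: 2.1
```

Request:
drive_tool --deltas '[{"gripper": 255,"offset": [0,0,0.001],"angular": [0,0,0]},{"gripper": 255,"offset": [0,0,0.002],"angular": [0,0,0]},{"gripper": 255,"offset": [0,0,0.003],"angular": [0,0,0]},{"gripper": 255,"offset": [0,0,0.004],"angular": [0,0,0]},{"gripper": 255,"offset": [0,0,0.004],"angular": [0,0,0]}]'

```text
t: 5.25
eef_pos: [0.5203, -0.3304, 0.1344]
tool_rot: [0.0, 0.195, 0.981, 0.0]
contact_force: [-1.2, 0.5, 9.1]
gripper_width: 0.003
grasp_force: 4.7
```

9 N with the travel used up, so the white key is at its stop. I'll lift straight up, then go across to blue.

Request:
drive_tool --deltas '[{"gripper": 255,"offset": [0,0,-0.03],"angular": [0,0,0]},{"gripper": 255,"offset": [0,0,-0.07],"angular": [0,0,0]},{"gripper": 255,"offset": [0,0,-0.11],"angular": [0,0,0]},{"gripper": 255,"offset": [0,0,-0.15],"angular": [0,0,0]},{"gripper": 255,"offset": [0,0,-0.18],"angular": [0,0,0]}]'

```text
t: 5.75
eef_pos: [0.5201, -0.3304, 0.3159]
tool_rot: [0.0, 0.195, 0.981, -0.0]
contact_force: [-0.2, -0.5, 0.1]
gripper_width: 0.001
grasp_force: 0.0
```

Request:
drive_tool --deltas '[{"gripper": 255,"offset": [0.017,0.036,0],"angular": [0,0,0]},{"gripper": 255,"offset": [0.034,0.072,0],"angular": [0,0,0]},{"gripper": 255,"offset": [0.051,0.108,0],"angular": [0,0,0]},{"gripper": 255,"offset": [0.07,0.146,0],"angular": [0,0,0]},{"gripper": 255,"offset": [0.088,0.184,0],"angular": [0,0,0]}]'

```text
t: 6.25
eef_pos: [0.5084, -0.1249, 0.3133]
tool_rot: [-0.001, 0.195, 0.981, -0.0]
contact_force: [0.7, 0.1, -0.0]
gripper_width: 0.003
grasp_force: 0.0
```

Request:
drive_tool --deltas '[{"gripper": 255,"offset": [0.017,0.036,0],"angular": [0,0,0]},{"gripper": 255,"offset": [0.034,0.072,0],"angular": [0,0,0]},{"gripper": 255,"offset": [0.051,0.108,0],"angular": [0,0,0]},{"gripper": 255,"offset": [0.07,0.146,0],"angular": [0,0,0]},{"gripper": 255,"offset": [0.088,0.184,0],"angular": [0,0,0]}]'

```text
t: 6.75
eef_pos: [0.4976, 0.0786, 0.3135]
tool_rot: [-0.0, 0.195, 0.981, -0.0]
contact_force: [0.9, 0.5, -0.1]
gripper_width: 0.001
grasp_force: 0.0
```

Request:
drive_tool --deltas '[{"gripper": 255,"offset": [0,0,0.03],"angular": [0,0,0]},{"gripper": 255,"offset": [0,0,0.06],"angular": [0,0,0]},{"gripper": 255,"offset": [0,0,0.09],"angular": [0,0,0]},{"gripper": 255,"offset": [0,0,0.12],"angular": [0,0,0]},{"gripper": 255,"offset": [0,0,0.12],"angular": [0,0,0]}]'

```text
t: 7.25
eef_pos: [0.4956, 0.0765, 0.1903]
tool_rot: [-0.004, 0.195, 0.981, -0.002]
contact_force: [-0.5, -0.0, 0.2]
gripper_width: -0.003
grasp_force: 0.0
```

```bash
cat > look.py <<'E'
import sys
from h import *
def proj(P):
    T=np.linalg.inv(m["cam_to_world"]); x=T[:3,:3]@P+T[:3,3]; return m["cx"]+m["fx"]*x[0]/-x[2], m["cy"]-m["fy"]*x[1]/-x[2]
o=bot.get_obs(); m=optics.camera_model("wrist"); I=optics.read_camera("wrist")
q=R.from_quat(o["tool_rot"],scalar_first=True); tip=o["eef_pos"]+q.apply([0,0,.073]); below=np.r_[tip[:2],.09]
print(o["t"],o["eef_pos"],proj(below))
J=cv2.resize(I[120:360,160:480],None,fx=2,fy=2)
ring=[proj(below+.0175*np.array([np.cos(t),np.sin(t),0])) for t in np.linspace(0,6.2,40)]
cv2.polylines(J,[((np.array(ring)-[160,120])*2).astype(np.int32)],True,(255,255,255),1)
cv2.imwrite(sys.argv[1],J)
E
python3 look.py pics/w4.png
```

```text
7.25 [0.49563116 0.07653549 0.19032808] (np.float64(320.3409522366323), np.float64(235.50016868938667))
```

View pics/w4.png

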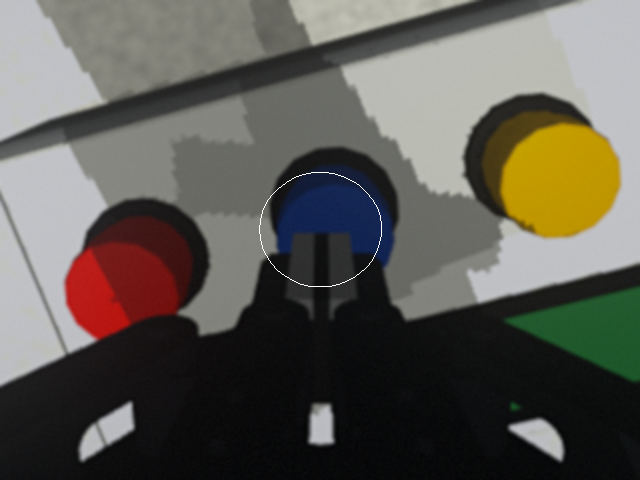

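The blue key is under the tip, about 4 mm to the tip's +y side. Red and yellow are well clear of the fingers. I'll correct by 3 mm and press.

Request:
drive_tool --deltas '[{"gripper": 255,"offset": [-0.002,0.003,0.006],"angular": [0,0,0]},{"gripper": 255,"offset": [-0.002,0.003,0.012],"angular": [0,0,0]},{"gripper": 255,"offset": [-0.002,0.003,0.018],"angular": [0,0,0]},{"gripper": 255,"offset": [-0.002,0.003,0.022],"angular": [0,0,0]},{"gripper": 255,"offset": [-0.002,0.003,0.022],"angular": [0,0,0]}]'

```text
t: 7.8
eef_pos: [0.5012, 0.079, 0.1716]
tool_rot: [-0.0, 0.195, 0.981, -0.0]
contact_force: [-0.1, 0.2, -0.5]
gripper_width: -0.002
grasp_force: 0.0
```

Request:
drive_tool --deltas '[{"gripper": 255,"offset": [0,0,0.006],"angular": [0,0,0]},{"gripper": 255,"offset": [0,0,0.01],"angular": [0,0,0]},{"gripper": 255,"offset": [0,0,0.014],"angular": [0,0,0]},{"gripper": 255,"offset": [0,0,0.018],"angular": [0,0,0]},{"gripper": 255,"offset": [0,0,0.02],"angular": [0,0,0]}]'

```text
t: 8.3
eef_pos: [0.5016, 0.0791, 0.1517]
tool_rot: [0.0, 0.195, 0.981, 0.0]
contact_force: [-0.6, -0.1, 4.7]
gripper_width: -0.002
grasp_force: 2.0
```

Request:
drive_tool --deltas '[{"gripper": 255,"offset": [0,0,0.001],"angular": [0,0,0]},{"gripper": 255,"offset": [0,0,0.002],"angular": [0,0,0]},{"gripper": 255,"offset": [0,0,0.004],"angular": [0,0,0]},{"gripper": 255,"offset": [0,0,0.006],"angular": [0,0,0]},{"gripper": 255,"offset": [0,0,0.007],"angular": [0,0,0]}]'

```text
t: 8.8
eef_pos: [0.5016, 0.0791, 0.145]
tool_rot: [0.0, 0.195, 0.981, 0.0]
contact_force: [-1.6, 0.3, 8.7]
gripper_width: -0.0
grasp_force: 4.2
```

8.7 N, so the blue key is at its stop. I'll lift over yellow and go to green, 132 mm along the row.

Request:
drive_tool --deltas '[{"gripper": 255,"offset": [0,0,-0.03],"angular": [0,0,0]},{"gripper": 255,"offset": [0,0,-0.06],"angular": [0,0,0]},{"gripper": 255,"offset": [0,0,-0.09],"angular": [0,0,0]},{"gripper": 255,"offset": [0,0,-0.09],"angular": [0,0,0]},{"gripper": 255,"offset": [0,0,-0.09],"angular": [0,0,0]}]'

```text
t: 9.3
eef_pos: [0.5014, 0.0792, 0.2349]
tool_rot: [0.0, 0.195, 0.981, 0.0]
contact_force: [-0.4, 0.0, -0.2]
gripper_width: -0.001
grasp_force: 0.0
```

Request:
drive_tool --deltas '[{"gripper": 255,"offset": [0.009,0.032,0],"angular": [0,0,0]},{"gripper": 255,"offset": [0.018,0.064,0],"angular": [0,0,0]},{"gripper": 255,"offset": [0.027,0.096,0],"angular": [0,0,0]},{"gripper": 255,"offset": [0.035,0.127,0],"angular": [0,0,0]},{"gripper": 255,"offset": [0.035,0.127,0],"angular": [0,0,0]}]'

```text
t: 9.8
eef_pos: [0.5167, 0.2151, 0.2329]
tool_rot: [-0.001, 0.192, 0.981, 0.0]
contact_force: [-0.4, 0.9, -0.9]
gripper_width: -0.001
grasp_force: 0.0
```

Request:
drive_tool --deltas '[{"gripper": 255,"offset": [0,0,0.02],"angular": [0,0,0]},{"gripper": 255,"offset": [0,0,0.04],"angular": [0,0,0]},{"gripper": 255,"offset": [0,0,0.04],"angular": [0,0,0]},{"gripper": 255,"offset": [0,0,0.04],"angular": [0,0,0]}]'

```text
t: 10.2
eef_pos: [0.5172, 0.2089, 0.194]
tool_rot: [-0.001, 0.196, 0.981, -0.001]
contact_force: [-0.2, -0.6, 0.2]
gripper_width: -0.001
grasp_force: 0.0
```

```bash
python3 look.py pics/w5.png
```

```text
10.2 [0.51721743 0.2088703  0.19402048] (np.float64(320.16530624193456), np.float64(232.94783437571175))
```

View pics/w5.png

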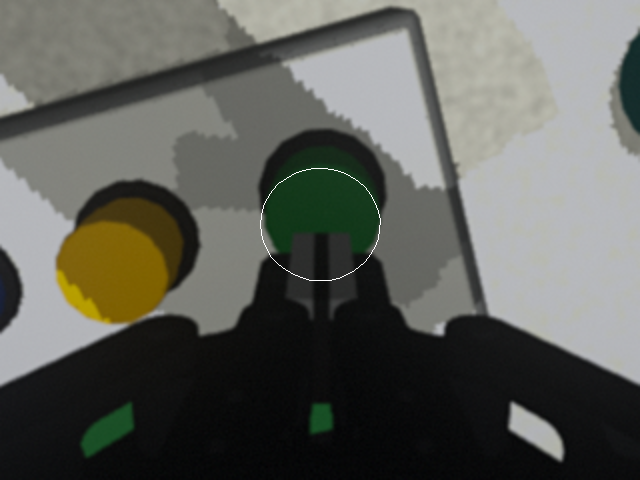

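The green key is centred under the tip: the disc outline matches the cap within a couple of mm. Pressing it the same way.

Request:
drive_tool --deltas '[{"gripper": 255,"offset": [0,0,0.006],"angular": [0,0,0]},{"gripper": 255,"offset": [0,0,0.012],"angular": [0,0,0]},{"gripper": 255,"offset": [0,0,0.018],"angular": [0,0,0]},{"gripper": 255,"offset": [0,0,0.022],"angular": [0,0,0]},{"gripper": 255,"offset": [0,0,0.022],"angular": [0,0,0]}]'

```text
t: 10.75
eef_pos: [0.5173, 0.2097, 0.1722]
tool_rot: [-0.0, 0.195, 0.981, -0.0]
contact_force: [0.0, -0.1, -0.1]
gripper_width: 0.003
grasp_force: 0.0
```

Request:
drive_tool --deltas '[{"gripper": 255,"offset": [0,0,0.006],"angular": [0,0,0]},{"gripper": 255,"offset": [0,0,0.01],"angular": [0,0,0]},{"gripper": 255,"offset": [0,0,0.014],"angular": [0,0,0]},{"gripper": 255,"offset": [0,0,0.018],"angular": [0,0,0]},{"gripper": 255,"offset": [0,0,0.02],"angular": [0,0,0]}]'

```text
t: 11.25
eef_pos: [0.5178, 0.2099, 0.1527]
tool_rot: [-0.0, 0.195, 0.981, 0.0]
contact_force: [-0.6, -0.6, 4.0]
gripper_width: 0.001
grasp_force: 2.0
```

Request:
drive_tool --deltas '[{"gripper": 255,"offset": [0,0,0.002],"angular": [0,0,0]},{"gripper": 255,"offset": [0,0,0.004],"angular": [0,0,0]},{"gripper": 255,"offset": [0,0,0.006],"angular": [0,0,0]},{"gripper": 255,"offset": [0,0,0.008],"angular": [0,0,0]},{"gripper": 255,"offset": [0,0,0.008],"angular": [0,0,0]}]'

```text
t: 11.75
eef_pos: [0.5178, 0.2099, 0.1451]
tool_rot: [0.0, 0.195, 0.981, 0.0]
contact_force: [-2.7, -0.1, 7.9]
gripper_width: 0.001
grasp_force: 4.2
```

Request:
drive_tool --deltas '[{"gripper": 255,"offset": [0,0,-0.03],"angular": [0,0,0]},{"gripper": 255,"offset": [0,0,-0.07],"angular": [0,0,0]},{"gripper": 255,"offset": [0,0,-0.11],"angular": [0,0,0]},{"gripper": 255,"offset": [0,0,-0.15],"angular": [0,0,0]},{"gripper": 255,"offset": [0,0,-0.18],"angular": [0,0,0]}]'

```text
t: 12.25
eef_pos: [0.5181, 0.2098, 0.3271]
tool_rot: [0.001, 0.195, 0.981, 0.001]
contact_force: [0.6, -0.1, 0.2]
gripper_width: 0.001
grasp_force: 0.0
```

Run:
```python
from h import *
a=optics.read_camera("scene")[110:290,200:440]; b=cv2.imread("pics/scene0.png")[110:290,200:440]
cv2.imwrite("pics/end.png",cv2.resize(np.vstack([b,a]),None,fx=1.6,fy=1.6))
```

```text
(no output)
```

View pics/end.png

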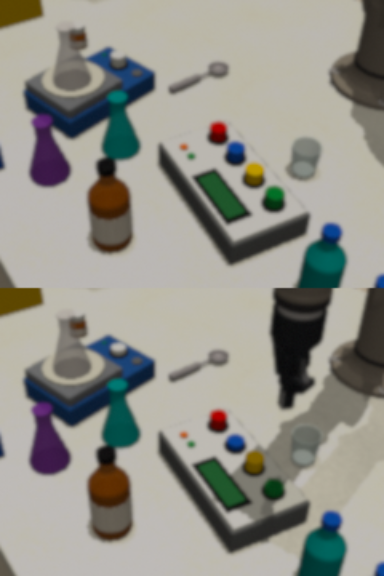

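In the before (top) and after (bottom) views, white, blue and green are lower. Red and yellow are still up, the flask and other items have not moved, and the gripper is clear. Handing in.

```bash
python3 -c "
from station import bot
print(bot.hand_in())"
```

```text
the job is handed in; nothing more can be done
None
```

I pressed the white, blue and green keys down to their stops in that order (readings of about 8–9 N each), with yellow, red, the flask and everything else left as they were, and handed the job in at about 12 s; no verdict was returned.

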